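Twist a fresh cup off the stack and set it on the counting scale

TASK

Take the top cup off the taller of the two nested cup stacks: it is locked into the cup below by slanting slots, so raise it steadily while turning it anticlockwise seen from above (about a sixth of a turn), then lift it off. Stand it upright in the middle of the counting scale's round pan and let go of it only when it stands there, then fold the scale's hinged guard down until it is level above the cup. Leave the other stack and everything else on the bench undisturbed.

Things in the scene. Friction and masses are not known exactly. Their poses are not given: they have to be found in the camera images.
- cup_a: the cup to take, on top of the taller stack (three cups): dark grey, 90 mm high, about 90 g; origin at the centre of its underside, z up. Lower 50 mm: a tapered shank, 38 mm diameter at the foot, 49 mm at its top, nested in the cup below with 1 to 2 mm of play. Upper 40 mm: a wider head, whose underside rests on the rim of the cup below
- cup_a_head (a point): on the axis of the cup to take, halfway up its head, 70 mm above its origin. The head is hollow, 62 mm in diameter, wall 3 to 5 mm, with two upright gripping flats that look along the cup's own +y and -y, 58 mm apart and about 20 mm wide. Fingers reaching lower than 20 mm below this point would strike the cup below when turning
- cup_a_lug (a point): outer end of one of the cup's two round lugs (7 mm thick), which point along its +x and -x to 35 mm from the axis, 25 mm above its origin, and sit in the slanting slots in the head of the cup below
- stack_a: the rest of the taller stack, fixed to the bench: steel plate 110 x 110 x 8 mm with two nested cups pinned on it. Origin at the centre of the plate's underside, z up. At the start the top cup's origin is 88 mm above it, on the same axis, and their yaws agree within 0.04 rad
- stack_a_rim (a point): on the stack's axis at the rim of its fixed cups, 138 mm up. To free the top cup raise it 26 mm per rad of anticlockwise turn, from the start on (the slots leave 3 mm of play up, 5 mm down); after 0.85 rad it lifts straight and is clear of the stack 52 mm above its seat. Pulled straight it does not come; turned without raising it mostly jams or slips after 0.2 rad
- cup_b: the same kind of cup, on top of the shorter stack (two cups), to be left alone; origin at the centre of its underside. Its top is 138 mm above the bench; that of the taller stack 178 mm
- stack_b: the rest of the shorter stack, fixed to the bench: the same steel plate with one cup pinned on it; origin at the centre of the plate's underside
- scale: the counting scale, fixed to the bench: grey body 200 x 190 mm (own x, y), 34 mm high, round steel pan of 90 mm diameter on it; origin at the centre of its underside. Two posts, 16 mm square and 152 mm high, stand at its +y edge (x -86 and +86 mm, y +85 mm) and carry the guard
- scale_pan (a point): centre of the pan's upper face, 40 mm above the bench; axes as the scale's
- guard_hinge (a point): middle of the guard's hinge line, fixed on the scale, 152 mm above the bench and 80 mm from the pan's centre towards the scale's +y; the hinge runs along the scale's x
- guard_tip (a point): middle of the free edge of the guard, 130 mm from the hinge. The guard is a clear stiff panel in an aluminium frame, 150 mm wide (along the hinge), 8 mm thick, centred on the hinge line. Level, its underside is 18 mm above the rim of a cup on the pan. It can be pushed over from behind (its +y side) and pressed down from above
- guard (a joint): angle of the guard: 0 = straight up, positive = folding towards the scale's -y over the pan, 1.571 = level, 1.75 = stop past level, -0.35 = stop leaning back. A friction hinge that stays where it is left; 2 to 3 N at the free edge moves it. It starts near upright, between -0.3 and 0.2
- bottle: a tall white cleaner bottle, 60 mm in diameter, 200 mm high, standing between the stacks and the scale nearer the robot; origin at the centre of its underside. A bystander
- meter: an orange multimeter lying on its back, 180 x 90 x 48 mm (x, y, z); origin at the centre of its underside. A bystander
- scanner: a hand barcode scanner lying down, 168 mm long (handle to -x), 66 mm wide head, 50 mm high; origin on its underside. A bystander
- driver: a screwdriver lying along its own x, 160 mm long, handle 26 mm thick; origin at the middle of its length, on the underside. A bystander
- router: a black network box, 150 x 110 x 34 mm; origin at the centre of its underside. A bystander
- bin: an open black parts bin, 110 x 160 x 75 mm; origin at the centre of its underside. A bystander
- jar: a small amber jar with a steel cap, 56 mm in diameter, 65 mm high; origin at the centre of its underside. A bystander
Mind the look-alikes: they are no part of the job. Leave any purple or turquoise look-alike of the cup_a alone.

How it is judged:
By the outcome, as a careful person would: the job done as asked, in the order asked, and still so for the second after the job is handed in, with the robot touching nothing.
It also fails if it takes over 64 s, if anything falls off the work surface, if the arm or the gripper's body presses on something with over 40 N, if the wrist force passes 120 N, or if a joint passes its speed limit or range.

ROBOT

A 6-joint arm with a two-finger parallel gripper is mounted at the origin on the work surface. World frame = base frame: x ahead of the robot, y to its left, z up, the work surface at z = 0. Lengths are in m, angles in rad, forces in N, time in s.
With the tool pointing down it reaches from about 0.4 to 0.825 m from the base axis. Payload 7 kg.
Tool frame: the origin (TCP) lies between the finger pads; the fingertips stand 22 mm ahead of it and the grasp point (between the pads) lies 3 mm ahead of it (arm.tip_reach is the distance from the TCP to the fingertips, in m); z points along the fingers, y is the line along which they close (so a half turn about z gives the same grasp; the last joint's range is limited). The gripper opens to 88 mm and grips with 3 to 60 N. Pads are 19 mm wide; open, the fingers measure 130 mm over their backs; the gripper's body (78 mm by 193 mm) begins 47 mm behind the grasp point.
Start: joints at [-0.951, 0.359, 0.012, 0, -1.224, -0.288], TCP at [0.22, -0.638, 0.249] pointing down, gripper open.
Joint ranges: [-3.07, 3.07], [-1.43, 2.12], [-1.02, 1.25], [-3.03, 1.67], [-3.05, -0], [-3.03, 3.03]. Speed limits (rad/s): [2.39, 2.39, 3.01, 3.14, 3.14, 3.14].

INTERFACE

Orientations are given as [roll, pitch, yaw] about the fixed x, y, z axes, in that order (R = Rz(yaw) Ry(pitch) Rx(roll)).
In Python, from station import arm, viewer gives the robot as it stands. The module is installed in compiled form; this text tells all that it offers.
- The arm moves only by the tool apply_moves, never from a script. Its argument "commands" is a list that holds one entry, the list of rows, each a list of 5 numbers: the closure, from -1 (fully open) to 1 (shut), then the shift along the world's x, y, z as a fraction of full scale, then the turn about the world's z as a fraction of full scale. In form: [[[fingers, tx, ty, tz, yaw], ...]]. A call has 1 to 12 rows; each row shifts and turns the commanded pose from where the row before left it; what a row does not reach is not made up. Full scale, the value 1, is 20 cm for a shift and pi rad for a turn. A row lasts 1/10 s, in which the tool goes at most 50 mm and 8.59 degrees, less where a joint would pass 70% of its speed; a pose out of reach is approached as far as the arm can. A call with a number of a shift or a turn outside -1 to 1 is refused whole. A call with a gripper value outside its range is refused whole. The fingers move at their own pace and stop on an object; "force" is the grip in N (left out, the last holds). Time passes only in rows, so rows that do not move let the fingers close. It gives the time, the measured TCP pose, the force, the opening and the grip force at its end, in the units of the state.
- arm.get_state(): the state, without advancing time (a new reading comes with each control period).
- viewer.grab_frame(name): name is "scene" or "top" or "wrist"; returns a dict with "image" (420x560x3 uint8, blue, green, red), "mtx" (3x3 intrinsics, pixels), "rvec" (rotation vector, rad) and "tvec" (3), from world to camera coordinates, as OpenCV has them. Camera axes: x right, y down, z forward; pixel columns grow to the right and rows downward; lengths in m; the calibration is good to about 2 mm. The wrist camera is an equidistant fisheye: a pixel r from the principal point sees the ray r / f radians off the axis. A picture is of the moment at which its call begins. There is no depth.
- arm.job_done(): hands the job in; it is judged then, once.
The state is a dict: "t": time; "q": joint angles; "qd": joint speeds; "joint_efforts": joint torques, N m; "eef_pos": TCP position; "ee_rot": TCP orientation; "force": force on the tool from outside, world axes, zero at the start; "moment": the same for the moment, N m; "width": finger opening in m; "gripper_force": force on a finger pad.
Only numpy, scipy, OpenCV 4.12 (cv2) and the standard library are available. Lean on these libraries where they do the work, as an engineer would, in place of code of your own. Each camera call takes 0.05 s, during which the arm holds its last target. There are 200 camera calls.

## Working session

There is one attempt and no reset: what is moved stays moved. The work goes in short steps, Python scripts to look and compute and a tool call to move; the robot and the scene stay as the last step left them, time stands still between calls to the robot, and variables do not carry over. Pictures are saved under pics/ and viewed, at most 10 in all, crops included, and the job is handed in when it is done.

Besides the shell and the picture viewer there is one more tool, called after "Request:" in YAML: its name, and indented under it one key for each argument. apply_moves: Moves the arm, as the interface text tells. Shift numbers are shares of 20 cm and turn numbers shares of pi rad, none past 1 either way. Its arguments: {"type":"object","properties":{"commands":{"type":"array","items":{"type":"array","items":{"type":"array","items":{"type":"number"}}}},"force":{"type":"number"}},"required":["commands"]}

```bash
mkdir -p pics
cat > h.py <<'E'
import numpy as np, cv2
from station import arm, viewer
def grab(n,save=None):
    f=viewer.grab_frame(n)
    if save: cv2.imwrite('pics/'+save,f['image'])
    f['R']=cv2.Rodrigues(np.array(f['rvec'],float))[0]; f['t']=np.array(f['tvec'],float).ravel(); f['K']=np.array(f['mtx'],float)
    f['C']=-f['R'].T@f['t']; return f
def ray(f,uv,fish=False):
    K=f['K'];d=np.array([(uv[0]-K[0,2])/K[0,0],(uv[1]-K[1,2])/K[1,1],1.])
    if fish:
        r=np.hypot(d[0],d[1]); s=np.sin(r)/r if r>1e-9 else 1; d=np.array([d[0]*s,d[1]*s,np.cos(r)])
    return f['R'].T@d
def onz(f,uv,z,fish=False):
    d=ray(f,uv,fish); return f['C']+d*(z-f['C'][2])/d[2]
def proj(f,P,fish=False):
    c=f['R']@np.array(P,float)+f['t']
    if fish:
        n=np.hypot(c[0],c[1]); th=np.arctan2(n,c[2]); a=c[:2]/n*th
    else: a=c[:2]/c[2]
    return a*[f['K'][0,0],f['K'][1,1]]+f['K'][:2,2]
E
python3 - <<'E'
from h import *
for n in ('scene','top'):
    f=grab(n,n+'.png'); print(n,f['C'].round(3),f['R'].round(2).tolist(),f['K'].round(1).tolist())
s=arm.get_state(); print(s)
E
```

```text
scene [1.109 0.555 1.107] [[-0.72, 0.69, 0.01], [0.51, 0.55, -0.66], [-0.46, -0.47, -0.75]] [[388.3, 0.0, 277.1], [0.0, 388.3, 217.9], [0.0, 0.0, 1.0]]
top [ 0.364 -0.034  1.616] [[0.01, -1.0, -0.01], [-0.99, -0.01, -0.12], [0.12, 0.01, -0.99]] [[485.7, 0.0, 277.8], [0.0, 485.7, 215.2], [0.0, 0.0, 1.0]]
{'t': 0.1, 'q': array([-9.50882438e-01,  3.59318638e-01,  1.11445238e-02, -2.61851539e-04,
       -1.22410686e+00, -2.88102225e-01]), 'qd': array([ 0.00055198, -0.00088901,  0.00267638,  0.00074753,  0.0009695 ,
        0.00021271]), 'joint_efforts': array([-2.38915563e-03, -5.84163594e+01,  2.93747342e+01,  7.01539546e+00,
        1.01643577e-02, -4.66920676e-05]), 'eef_pos': array([ 0.21971735, -0.63781204,  0.24771999]), 'ee_rot': array([ 3.14009925e+00, -1.85844743e-04, -2.80987001e+00]), 'force': array([0.33848818, 0.14803525, 0.24107196]), 'moment': array([-0.00062975,  0.01368048, -0.04140121]), 'gripper_force': 0.0, 'width': 0.08737340474906438}
```

View pics/scene.png

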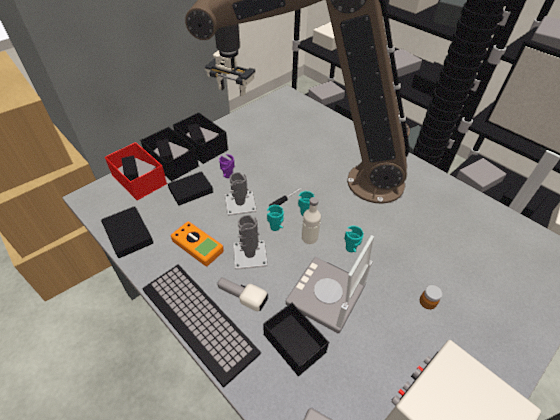

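View pics/top.png

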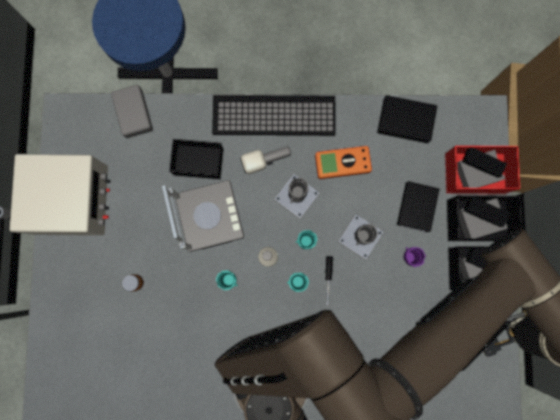

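The scene view shows the taller stack near (249,240) and the scale pan near (328,290), with the guard upright at (360,268). The same items in the top view are at (298,188), (206,214) and (172,215). Next I'll enlarge the stack and the scale for measuring.

Run:
```python
from h import *
f=grab('top'); g=grab('scene')
a=cv2.resize(f['image'][150:260,155:325],None,fx=4.6,fy=4.6,interpolation=cv2.INTER_CUBIC)
cv2.imwrite('pics/topc.png',a)
b=cv2.resize(g['image'][200:335,225:385],None,fx=4.4,fy=4.4,interpolation=cv2.INTER_CUBIC)
cv2.imwrite('pics/scc.png',b)
# pan mask & plate mask
hsv=cv2.cvtColor(f['image'],cv2.COLOR_BGR2HSV)
for (u,v) in [(206,214),(185,215),(283,196),(298,205),(298,190),(260,200),(215,190),(298,183)]: print(u,v,f['image'][v,u],hsv[v,u])
```

```text
206 214 [162 152 149] [113  20 162]
185 215 [130 134 136] [ 20  11 136]
283 196 [155 148 144] [109  18 155]
298 205 [159 152 147] [108  19 159]
298 190 [114 116 117] [ 20   7 117]
260 200 [116 117 114] [ 80   7 117]
215 190 [128 131 134] [ 15  11 134]
298 183 [50 49 50] [150   5  50]
```

View pics/topc.png

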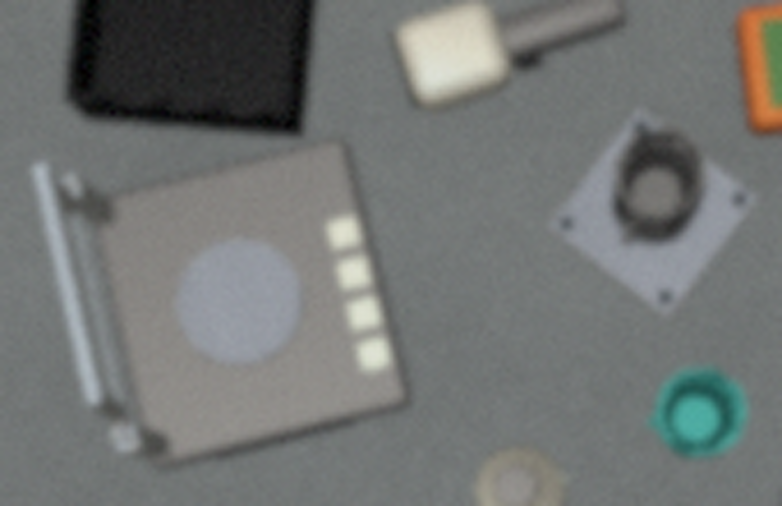

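View pics/scc.png

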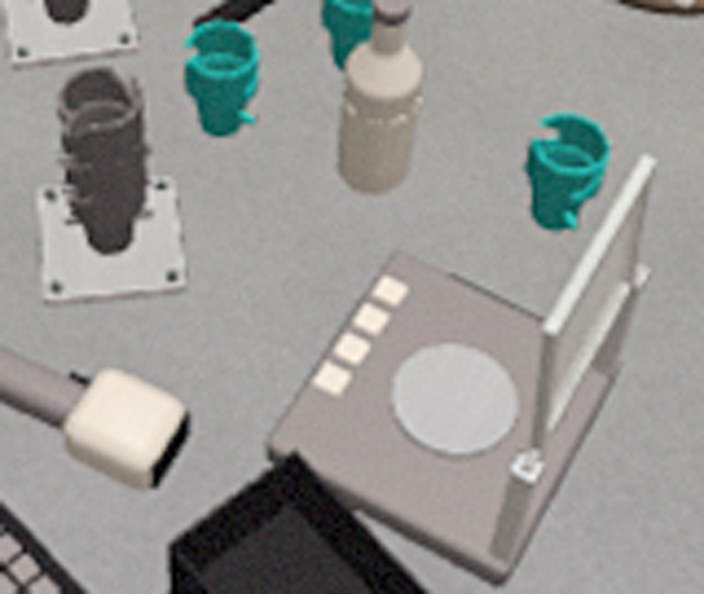

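The top crop shows the plate corners at about (643,108), (755,200), (663,315) and (548,222), with a lug near (630,235). The pan centre is at (238,300), and the guard's free edge runs (40,165)–(95,405). The scene crop shows the taller stack's rim at (100,95), the guard edge at (650,160)–(548,328), and the hinge ends at (643,275) and (528,467).

Run:
```python
from h import *
f=grab('top'); g=grab('scene')
T=lambda p:(p[0]/4.6+155-.39,p[1]/4.6+150-.39)
S=lambda p:(p[0]/4.4+225-.39,p[1]/4.4+200-.39)
def comp(im,m,seed):
    n,l,st,c=cv2.connectedComponentsWithStats(m.astype('uint8')); k=l[seed[1],seed[0]]; return (l==k).astype('uint8'),st[k],c[k]
im=f['image'].astype(int)
hs=(im[:,:,0]-im[:,:,2])>5
blue=(hs&(im[:,:,0]>135))
m,st,c=comp(im,blue,(206,214)); P=onz(f,c,.04); print('pan',st,P)
m,st,c=comp(im,blue,(298,205)); r=cv2.minAreaRect(np.argwhere(m)[:,::-1].astype(np.float32)); bx=cv2.boxPoints(r)
B=np.array([onz(f,p,.008)[:2] for p in bx]);print('plate',B,B.mean(0),[np.linalg.norm(B[i]-B[i-1]) for i in range(4)],[np.arctan2(*(B[i]-B[i-1])[::-1]) for i in range(4)])
H=np.array([onz(f,T(p),.008)[:2] for p in [(643,108),(755,200),(663,315),(548,222)]]);print('hand',H.mean(0),[np.linalg.norm(H[i]-H[i-1]) for i in range(4)],[np.arctan2(*(H[i]-H[i-1])[::-1]) for i in range(4)])
HS=np.array([onz(g,S(p),.008)[:2] for p in [(38,185),(172,160),(186,287),(44,300)]]);print('scene',HS.mean(0))
# scene pan
gi=g['image'].astype(int)
print('pan scene',onz(g,S((455,398)),.04))
q=[onz(f,T(p),.034)[:2] for p in [(345,140),(408,400)]]; d=q[1]-q[0]; print('front edge',q,np.linalg.norm(d),np.arctan2(d[1],d[0]))
q=[onz(g,S(p),.034)[:2] for p in [(398,252),(270,440)]]; d=q[1]-q[0]; print('front edge sc',q,np.linalg.norm(d),np.arctan2(d[1],d[0]))
for h in ((643,275),(528,467)): print('hingepost',onz(g,S(h),.152))
# guard edge 2-view triangulation
def tri(a,b):
    d1=ray(f,T(a));d2=ray(g,S(b));A=np.stack([d1,-d2],1);x=np.linalg.lstsq(A,g['C']-f['C'],rcond=None)[0]
    p,q=f['C']+d1*x[0],g['C']+d2*x[1];return (p+q)/2,np.linalg.norm(p-q)
print('guard',tri((40,165),(548,328)),tri((95,405),(650,160)))
ax=B.mean(0)
for z in (.178,.138,.098): print(z,'top',((proj(f,[*ax,z])-[155,150])*4.6).round(),'scene',((proj(g,[*ax,z])-[225,200])*4.4).round())
for z in (.065,.073,.113):
  for p in [(630,235)]: v=onz(f,T(p),z)[:2]-ax; print('lug',z,np.linalg.norm(v),np.arctan2(v[1],v[0]))
print('bottle top',onz(f,T((517,485)),.2), 'turq',onz(f,T((697,412)),.05))
b=cv2.resize(g['image'][212:268,232:272],None,fx=10,fy=10,interpolation=cv2.INTER_CUBIC)
a=cv2.resize(f['image'][168:225,270:325],None,fx=9.8,fy=9.8,interpolation=cv2.INTER_CUBIC)
cv2.imwrite('pics/st.png',np.hstack([b[:558],a[:558,:390]]))
```

```text
pan [194 202  27  27 554] [0.54588985 0.21509334 0.04      ]
plate [[ 0.60598712 -0.00361354]
 [ 0.69518652 -0.06860273]
 [ 0.62956396 -0.15569729]
 [ 0.54121082 -0.09053243]] [ 0.61798711 -0.0796115 ] [np.float64(0.10840139835321037), np.float64(0.11036361438857702), np.float64(0.10904945671702895), np.float64(0.10978495685529449)] [np.float64(0.9303421401939662), np.float64(-0.6296528985213259), np.float64(-2.216510306033872), np.float64(2.5061072564813625)]
hand [ 0.61806426 -0.07902168] [np.float64(0.10915498881338141), np.float64(0.10609014059632575), np.float64(0.10777044930658787), np.float64(0.10763483136479861)] [np.float64(-0.6807553964925369), np.float64(-2.2610010923462243), np.float64(2.4752081935095993), np.float64(0.8936940116848774)]
scene [ 0.6162562  -0.08147583]
pan scene [0.54753906 0.21653042 0.04      ]
front edge [array([0.66401396, 0.1429065 ]), array([0.47701297, 0.09437621])] 0.19319565525759355 -2.8876752825492282
front edge sc [array([0.47985582, 0.09950674]), array([0.66492773, 0.14758649])] 0.19121525439688844 0.2541709647036573
hingepost [0.44190094 0.27631624 0.152     ]
hingepost [0.61025945 0.3157699  0.152     ]
guard (array([0.60078388, 0.29975622, 0.2810467 ]), np.float64(0.0012897323507363233)) (array([0.45537129, 0.26275117, 0.27609143]), np.float64(0.0008053471512926626))
0.178 top [659. 169.] scene [98. 92.]
0.138 top [657. 179.] scene [101. 128.]
0.098 top [655. 189.] scene [103. 161.]
lug 0.065 0.03152576773771486 2.5459360969099114
lug 0.073 0.03258509749921658 2.562563298191873
lug 0.113 0.037994033722044004 2.631597518535626
bottle top [0.41186763 0.01103694 0.2       ] turq [ 0.46906243 -0.1098344   0.05      ]
```

View pics/st.png

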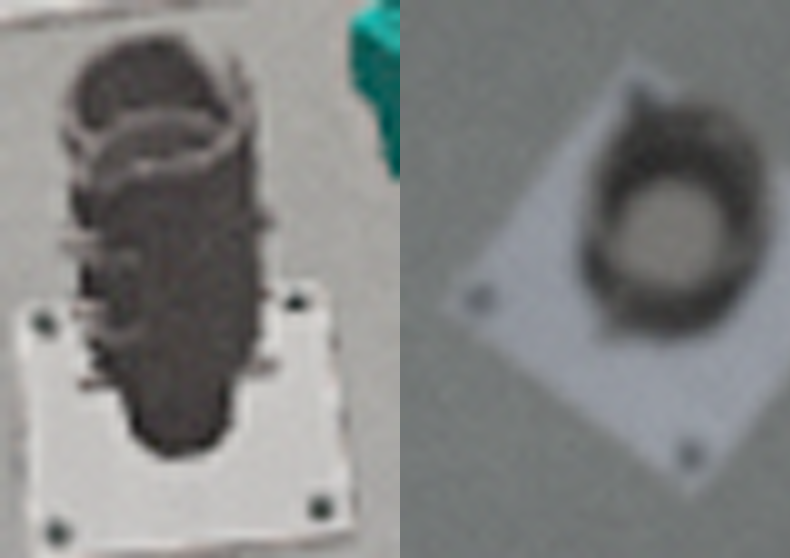

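The lugs lie along the image horizontal in the scene view, so the cup's x axis is at about −0.65 rad and the flats are along about 0.92 rad. The stack axis is at (0.617, −0.080) and the pan at (0.5465, 0.2155). The scale's yaw is about 0.25 and the guard's angle about 0.09. I'll move over the stack now.

Request:
apply_moves:
  commands:
    - [[-1, 0.124, 0.174, 0, -0.0195], [-1, 0.124, 0.174, 0, -0.0195], [-1, 0.124, 0.174, 0, -0.0195], [-1, 0.124, 0.174, 0, -0.0195], [-1, 0.124, 0.174, 0, -0.0195], [-1, 0.124, 0.174, 0, -0.0195], [-1, 0.124, 0.174, 0, -0.0195], [-1, 0.124, 0.174, 0, -0.0195], [-1, 0.124, 0.174, 0, -0.0195], [-1, 0.124, 0.174, 0, -0.0195], [-1, 0.124, 0.174, 0, -0.0195], [-1, 0.124, 0.174, 0, -0.0195]]
  force: 25

```text
t: 1.5
eef_pos: [0.5182, -0.2189, 0.2489]
ee_rot: [3.141, 0.001, 2.736]
force: [0.8, 0.1, -0.3]
width: 0.0875
gripper_force: 0.0
```

Request:
apply_moves:
  commands:
    - [[-1, 0.124, 0.174, 0, -0.0195], [-1, 0.124, 0.174, 0, -0.0195], [-1, 0.124, 0.174, 0, -0.0195], [-1, 0.124, 0.174, 0, -0.0195], [-1, 0, 0, 0, 0], [-1, 0, 0, 0, 0]]

```text
t: 2.1
eef_pos: [0.6168, -0.0804, 0.248]
ee_rot: [-3.141, -0.001, 2.495]
force: [0.2, 0.5, -0.8]
width: 0.0876
gripper_force: 0.0
```

Run:
```python
from h import *
s=arm.get_state(); print(s['t'],s['q'].round(3),s['eef_pos'],s['ee_rot'])
w=grab('wrist'); ax=[.617,-.080]
print(w['C'],w['R'].round(2).tolist(),w['K'])
im=w['image'].copy()
yd=.92
for p in [[*ax,.178],[*ax,.138]]+[[ax[0]+r*np.cos(yd),ax[1]+r*np.sin(yd),.178] for r in(.029,-.029)]+[[ax[0]+.035*k*np.sin(yd),ax[1]-.035*k*np.cos(yd),.113] for k in (1,-1)]:
    u=proj(w,p,True); print(np.round(p,3),u.round(1)); cv2.circle(im,tuple(int(x) for x in u.round()),1,(0,0,255),-1)
c=proj(w,[*ax,.15],True).astype(int); x0,y0=max(c[0]-110,0),max(c[1]-110,0); print(x0,y0)
cv2.imwrite('pics/w1.png',np.hstack([cv2.resize(im[y0:y0+220,x0:x0+220],(600,600),interpolation=cv2.INTER_CUBIC)]))
```

```text
2.1 [ 0.184  0.273 -0.111 -0.    -1.187 -2.401] [ 0.61683856 -0.08039456  0.24798202] [-3.14086539e+00 -7.69312980e-04  2.49534603e+00]
[ 0.56298593 -0.03862102  0.38356817] [[0.6, 0.8, -0.0], [0.77, -0.58, 0.26], [0.21, -0.16, -0.97]] [[325.1922621    0.         281.82052906]
 [  0.         325.1922621  204.7972848 ]
 [  0.           0.           1.        ]]
[ 0.617 -0.08   0.178] [281.5 223.3]
[ 0.617 -0.08   0.138] [281.7 207.3]
[ 0.635 -0.057  0.178] [324.8 223.5]
[ 0.599 -0.103  0.178] [238.2 222.9]
[ 0.645 -0.101  0.113] [281.5 237.7]
[ 0.589 -0.059  0.113] [282.  158.9]
171 101
```

View pics/w1.png

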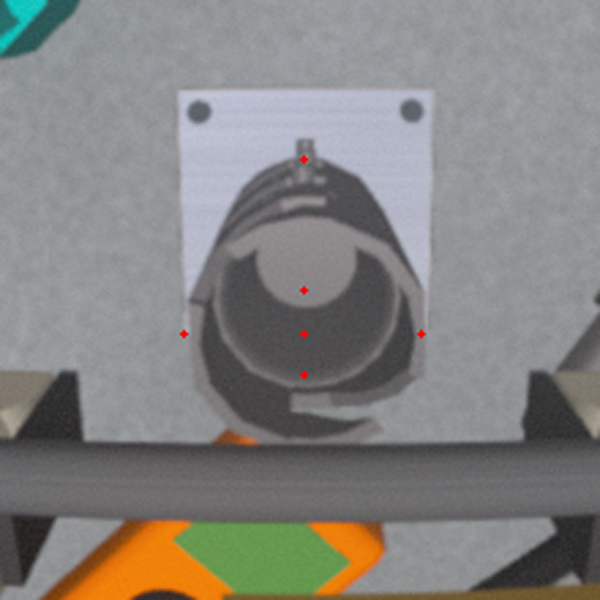

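The wrist view shows the cup rim centred at about (307,335), against a predicted (304,334). The flats, the plate edges and the lug at (305,155) line up with the fingers. I'll descend and grip.

Request:
apply_moves:
  commands:
    - [[-1, 0, 0, -0.105, 0], [-1, 0, 0, -0.105, 0], [-1, 0, 0, -0.105, 0], [-1, 0, 0, -0.105, 0], [-1, 0, 0, 0, 0], [0, 0, 0, 0, 0], [1, 0, 0, 0, 0], [1, 0, 0, 0, 0], [1, 0, 0, 0, 0], [1, 0, 0, 0, 0], [1, 0, 0, 0, 0]]
  force: 25

```text
t: 3.25
eef_pos: [0.6171, -0.0813, 0.1655]
ee_rot: [3.141, 0.001, 2.494]
force: [-0.7, 0.3, 6.1]
width: 0.0579
gripper_force: 25.1
```

Request:
apply_moves:
  commands:
    - [[1, 0, 0, 0.0065, 0.016], [1, 0, 0, 0.0065, 0.016], [1, 0, 0, 0.0065, 0.016], [1, 0, 0, 0.0065, 0.016], [1, 0, 0, 0.0065, 0.016], [1, 0, 0, 0.0065, 0.016]]
  force: 30

```text
t: 3.85
eef_pos: [0.6163, -0.0812, 0.1719]
ee_rot: [-3.141, -0.001, 2.797]
force: [0.4, -0.4, -1.4]
width: 0.0579
gripper_force: 30.1
```

Request:
apply_moves:
  commands:
    - [[1, 0, 0, 0.0068, 0.016], [1, 0, 0, 0.0068, 0.016], [1, 0, 0, 0.0068, 0.016], [1, 0, 0, 0.0065, 0.016], [1, 0, 0, 0.0065, 0.016], [1, 0, 0, 0.0065, 0.016]]

```text
t: 4.45
eef_pos: [0.6162, -0.0813, 0.1799]
ee_rot: [3.142, -0.001, 3.098]
force: [0.6, 0.5, -1.2]
width: 0.0581
gripper_force: 30.1
```

Request:
apply_moves:
  commands:
    - [[1, 0, 0, 0.0065, 0.016], [1, 0, 0, 0.0065, 0.016], [1, 0, 0, 0.0065, 0.016], [1, 0, 0, 0.0065, 0.016], [1, 0, 0, 0.0065, 0.016], [1, 0, 0, 0.002, 0.004], [1, 0, 0, 0, 0]]

```text
t: 5.15
eef_pos: [0.6164, -0.0813, 0.187]
ee_rot: [3.141, -0.001, -2.924]
force: [0.1, 0.1, -1.5]
width: 0.0582
gripper_force: 30.1
```

Request:
apply_moves:
  commands:
    - [[1, 0, 0, 0.01, 0], [1, 0, 0, 0.02, 0], [1, 0, 0, 0.03, 0], [1, 0, 0, 0.03, 0]]

```text
t: 5.55
eef_pos: [0.6167, -0.0814, 0.2059]
ee_rot: [-3.141, 0.0, -2.923]
force: [0.2, 0.8, -0.5]
width: 0.0579
gripper_force: 30.1
```

Request:
apply_moves:
  commands:
    - [[1, 0, 0, 0.1, 0], [1, 0, 0, 0.2, 0], [1, 0, 0, 0.17, 0.02], [1, -0.035, 0.1485, 0, 0.045], [1, -0.035, 0.1485, 0, 0.045], [1, -0.035, 0.1485, 0, 0.045], [1, -0.035, 0.1485, 0, 0.045], [1, -0.035, 0.1485, 0, 0.045], [1, -0.035, 0.1485, 0, 0.045], [1, -0.035, 0.1485, 0, 0.045], [1, -0.035, 0.1485, 0, 0.045], [1, -0.035, 0.1485, 0, 0.045]]

```text
t: 6.75
eef_pos: [0.5532, 0.1872, 0.3001]
ee_rot: [-3.141, 0.001, -1.582]
force: [0.3, 1.0, -1.1]
width: 0.0581
gripper_force: 30.1
```

Request:
apply_moves:
  commands:
    - [[1, -0.035, 0.1485, 0, 0.045], [1, 0, 0, 0, 0.04], [1, 0, 0, 0, 0], [1, 0, 0, 0, 0]]

```text
t: 7.15
eef_pos: [0.5467, 0.2155, 0.2997]
ee_rot: [-3.141, 0.0, -1.324]
force: [-0.9, -0.3, -1.6]
width: 0.058
gripper_force: 30.1
```

Run:
```python
from h import *
s=arm.get_state(); print(s['t'],s['q'].round(3),s['eef_pos'],s['ee_rot'],s['width'],s['force'])
f=grab('scene');g=grab('wrist')
a=f['image'][150:360,210:430]; cv2.imwrite('pics/c2.png',np.hstack([cv2.resize(a,(420,400)),cv2.resize(g['image'],(380,400))]))
```

```text
7.15 [ 0.708  0.186 -0.107  0.    -1.277 -0.462] [0.54665406 0.21547426 0.29965696] [-3.14122464e+00  9.82720944e-05 -1.32441417e+00] 0.05798014665681816 [-0.87547736 -0.32289313 -1.61640426]
```

View pics/c2.png

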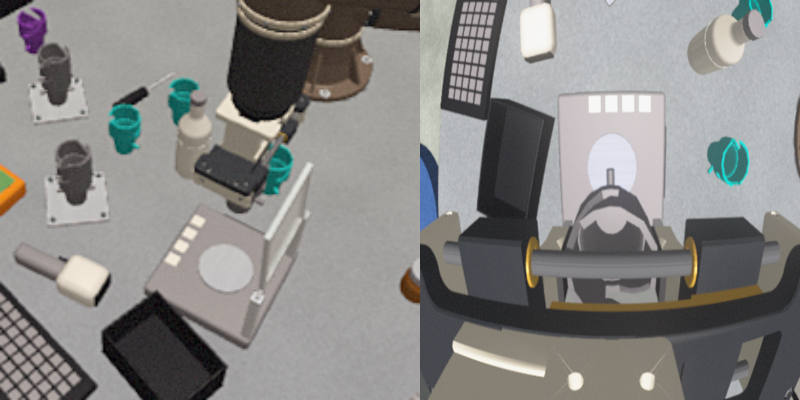

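The left half shows the cup held above the scale with the guard untouched, and the stack below it is intact. The right half, the wrist view, shows the cup upright in the fingers at (610,240). I'll lower it onto the pan.

Request:
apply_moves:
  commands:
    - [[1, 0, 0, -0.15, 0], [1, 0, 0, -0.15, 0], [1, 0, 0, -0.15, 0], [1, 0, 0, -0.15, 0], [1, 0, 0, -0.15, 0], [1, 0, 0, -0.08, 0], [1, 0, 0, -0.04, 0], [1, 0, 0, 0, 0]]

```text
t: 8.05
eef_pos: [0.5465, 0.2149, 0.1245]
ee_rot: [3.14, -0.001, -1.323]
force: [-0.4, -0.4, 0.1]
width: 0.0579
gripper_force: 30.1
```

Request:
apply_moves:
  commands:
    - [[1, 0, 0, -0.01, 0], [1, 0, 0, -0.01, 0], [1, 0, 0, -0.005, 0], [1, 0, 0, 0, 0]]

```text
t: 8.45
eef_pos: [0.5468, 0.2157, 0.1207]
ee_rot: [-3.141, 0.0, -1.321]
force: [0.6, 0.4, -1.8]
width: 0.0584
gripper_force: 30.1
```

Request:
apply_moves:
  commands:
    - [[1, 0, 0, -0.006, 0], [1, 0, 0, -0.006, 0], [1, 0, 0, 0, 0]]

```text
t: 8.75
eef_pos: [0.5466, 0.2156, 0.1177]
ee_rot: [3.141, -0.0, -1.321]
force: [-0.1, 0.2, -1.2]
width: 0.0576
gripper_force: 30.1
```

Request:
apply_moves:
  commands:
    - [[1, 0, 0, -0.005, 0], [1, 0, 0, 0, 0]]

```text
t: 8.95
eef_pos: [0.5467, 0.2156, 0.1175]
ee_rot: [-3.141, -0.0, -1.32]
force: [-2.2, -0.9, 4.4]
width: 0.0582
gripper_force: 30.1
```

Request:
apply_moves:
  commands:
    - [[-0.4, 0, 0, 0, 0], [-1, 0, 0, 0, 0], [-1, 0, 0, 0, 0], [-1, 0, 0, 0, 0], [-1, 0, 0, 0, 0], [-1, 0, 0, 0.05, 0], [-1, 0, 0, 0.1, 0], [-1, 0, 0, 0.15, 0], [-1, 0, 0, 0.2, 0], [-1, 0, 0, 0.2, 0], [-1, 0, 0, 0.2, 0], [-1, 0, 0, 0.15, 0]]

```text
t: 10.15
eef_pos: [0.5469, 0.2155, 0.3308]
ee_rot: [-3.138, 0.001, -1.321]
force: [0.6, 0.7, -0.0]
width: 0.0878
gripper_force: 0.0
```

Run:
```python
from h import *
s=arm.get_state(); print(s['t'],s['q'].round(3),s['eef_pos'],s['ee_rot'],s['width'],s['force'])
f=grab('scene');g=grab('wrist')
a=f['image'][150:360,210:430]; cv2.imwrite('pics/c3.png',np.hstack([cv2.resize(a,(420,400)),cv2.resize(g['image'],(380,400))]))
for z in (.04,.13): print(z,((proj(g,[.5465,.2155,z],True))*[380/560,400/420]+[420,0]).round())
```

```text
10.15 [ 7.080e-01  1.720e-01 -5.600e-02  1.000e-03 -1.339e+00 -4.580e-01] [0.5469258  0.21553873 0.33084379] [-3.13824814e+00  8.70179005e-04 -1.32052008e+00] 0.08775325968545873 [ 0.55511264  0.66722335 -0.04895891]
0.04 [614. 164.]
0.13 [615. 177.]
```

View pics/c3.png

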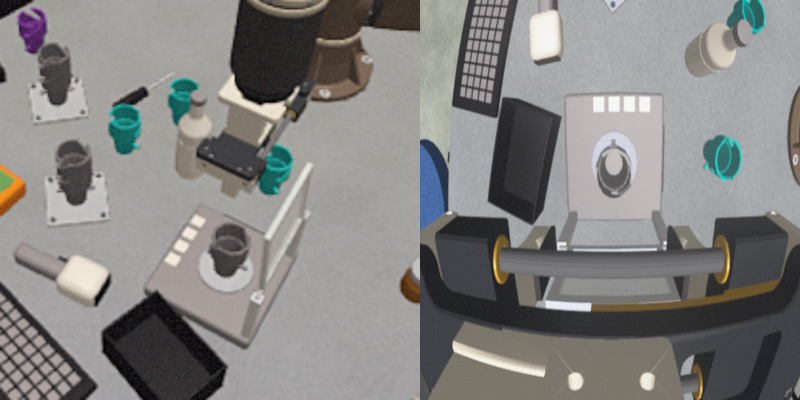

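The cup stands upright, centred on the pan, with its rim at about (614,170) in the wrist view. The guard is still upright. I'll close the fingers and go over and down behind the guard.

Request:
apply_moves:
  commands:
    - [[1, 0, 0, 0.05, 0], [1, -0.0385, 0.1515, 0, 0], [1, -0.0385, 0.1515, 0, 0], [1, -0.0385, 0.1515, 0, 0], [1, -0.0385, 0.1515, 0, 0], [1, 0, 0, 0, 0], [1, 0, 0, -0.16, 0], [1, 0, 0, -0.17, 0], [1, 0, 0, 0, 0], [1, 0, 0, 0, 0]]
  force: 20

```text
t: 11.25
eef_pos: [0.5161, 0.3363, 0.2712]
ee_rot: [3.141, -0.002, -1.321]
force: [0.6, -0.2, 2.0]
width: 0.0131
gripper_force: 0.0
```

Request:
apply_moves:
  commands:
    - [[1, 0.021, -0.0825, 0, 0], [1, 0.021, -0.0825, 0, 0], [1, 0.011, -0.042, 0, 0], [1, 0.011, -0.042, 0.004, 0], [1, 0.012, -0.047, -0.013, 0], [1, 0.012, -0.047, -0.013, 0], [1, 0.011, -0.0435, -0.022, 0], [1, 0.011, -0.0435, -0.022, 0], [1, 0, 0, 0, 0]]

```text
t: 12.15
eef_pos: [0.5376, 0.2494, 0.2566]
ee_rot: [3.14, -0.001, -1.322]
force: [-0.1, -0.4, 0.2]
width: 0.0001
gripper_force: 0.0
```

Request:
apply_moves:
  commands:
    - [[1, 0.01, -0.038, -0.03, 0], [1, 0.01, -0.038, -0.03, 0]]

```text
t: 12.35
eef_pos: [0.5419, 0.2353, 0.2452]
ee_rot: [3.141, -0.0, -1.32]
force: [-0.4, 1.4, 0.9]
width: 0.0004
gripper_force: 0.9
```

Run:
```python
from h import *
s=arm.get_state(); print(s['t'],s['eef_pos'],s['force'])
f=grab('scene')
a=f['image'][170:350,260:430]; cv2.imwrite('pics/c4.png',cv2.resize(a,(566,600),interpolation=cv2.INTER_CUBIC))
```

```text
12.35 [0.54185181 0.23532483 0.24516711] [-0.3818516   1.38326574  0.87106715]
```

View pics/c4.png

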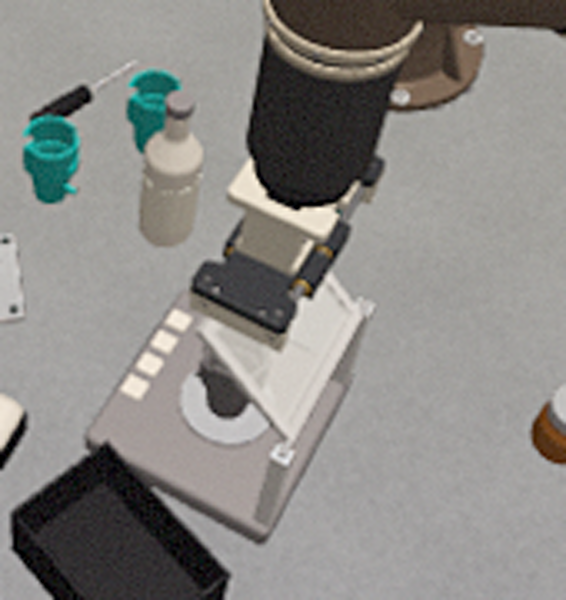

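The guard is folding well, with its free edge near (205,335)–(285,435) and the fingers pushing from behind. I'll continue the arc.

Request:
apply_moves:
  commands:
    - [[1, 0.008, -0.032, -0.038, 0], [1, 0.008, -0.032, -0.038, 0], [1, 0.006, -0.024, -0.044, 0], [1, 0.006, -0.024, -0.044, 0], [1, 0.004, -0.015, -0.047, 0], [1, 0.004, -0.015, -0.047, 0], [1, 0.001, -0.005, -0.03, 0], [1, 0.001, -0.005, -0.03, 0], [1, 0, 0, 0, 0]]

```text
t: 13.3
eef_pos: [0.549, 0.2048, 0.1809]
ee_rot: [3.14, -0.001, -1.321]
force: [-0.1, -0.8, 0.4]
width: 0.0005
gripper_force: 0.0
```

Request:
apply_moves:
  commands:
    - [[1, 0, 0, -0.008, 0], [1, 0, 0, -0.007, 0], [1, 0, 0, 0, 0], [1, 0, 0, 0, 0]]

```text
t: 13.7
eef_pos: [0.5495, 0.2053, 0.1792]
ee_rot: [-3.141, 0.0, -1.321]
force: [0.4, 0.6, -0.1]
width: 0.0004
gripper_force: 0.0
```

Request:
apply_moves:
  commands:
    - [[1, 0, 0, 0.05, 0], [1, 0, 0, 0.15, 0], [1, 0, 0, 0.2, 0], [1, 0, 0, 0.2, 0], [1, 0, -0.2, 0, 0], [1, 0, -0.2, 0, 0], [1, 0, -0.2, 0, 0], [1, 0, -0.2, 0, 0], [1, 0, -0.2, 0, 0], [1, 0, -0.2, 0, 0], [1, 0, 0, 0, 0]]

```text
t: 14.8
eef_pos: [0.5491, -0.0384, 0.3002]
ee_rot: [-3.141, -0.001, -1.324]
force: [0.2, -0.5, -0.9]
width: 0.0003
gripper_force: 0.0
```

Run:
```python
from h import *
s=arm.get_state(); print(s['t'],s['eef_pos'],s['force'])
f=grab('scene');g=grab('top')
a=cv2.resize(f['image'][200:335,290:390],(420,567),interpolation=cv2.INTER_CUBIC)
b=cv2.resize(g['image'][165:255,165:225+0],(378,567),interpolation=cv2.INTER_CUBIC)
cv2.imwrite('pics/c5.png',np.hstack([a,b]))
h=np.array([.5267,.293]);d=np.array([.247,-.969]);e=np.array([.969,.247])
for k in (-.075,.075):
  for th in (1.45,1.571,1.68):
    p=[*(h+k*e+d*.13*np.sin(th)),.152+.13*np.cos(th)]
    print(k,th,((proj(f,p)-[290,200])*4.2).round(1),((proj(g,p)-[165,165])*6.3+[420,0]).round(1))
```

```text
14.8 [ 0.54907334 -0.03837783  0.30016126] [ 0.17300942 -0.521281   -0.94274724]
-0.075 1.45 [165.8 177.4] [775.4 411. ]
-0.075 1.571 [162.3 189.9] [781.4 413.3]
-0.075 1.68 [161.1 202. ] [783.4 416.1]
0.075 1.45 [ 64.7 326.3] [705.2 109.1]
0.075 1.571 [ 62.  338.1] [711.8 114.5]
0.075 1.68 [ 61.6 349.6] [714.5 120.1]
```

View pics/c5.png

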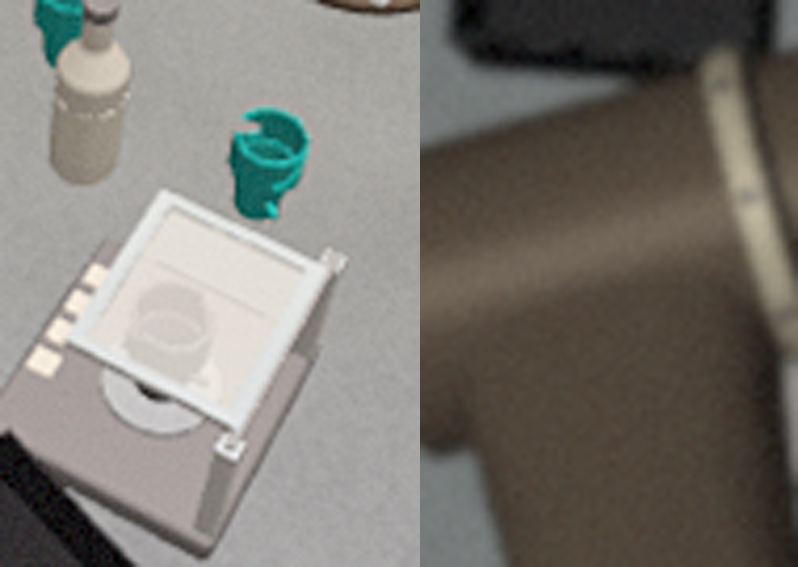

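The scene half shows the guard flat over the cup, with free-edge corners at about (165,190) and (67,343). A level guard predicts (162,190) and (62,338). The cup is upright under it, and the fingertip height also fits level. Handing in.

```bash
python3 -c "
from station import arm
print(arm.job_done())"
```

```text
the job is handed in; nothing more can be done
None
```

The top cup came off the taller stack and stands upright in the middle of the scale pan, the guard is folded level above it as far as the camera can tell (about 0.03 rad), no contact with anything else was seen, and the job is handed in at about 15 s.

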